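Lay out a soldering place around the board rest

TASK

Set this soldering place up for work: put the green circuit board in the middle of the wooden rest with its edges parallel to the rest's, stand the brass-wool tip cleaner midway between the rest and the iron stand, put the blue parts tray midway between the rest and the small black parts bin that stands on the rest's other side, and stand the fan upright behind the rest (on the side away from the robot), centred on it, facing it squarely, with about 3 cm between fan and rest. Set each thing down rather than dropping it, and leave the grey tray, the cutters and the tweezers where they lie.

Things in the scene. Friction and masses are not known exactly. Their poses are not given: they have to be found in the camera images.
- rest: Work rest for the circuit board, fixed to the bench: a plywood plate on red foam, 120 (its x) x 160 (its y) mm, top face 24 mm above the bench. Origin: centre of its underside, on the bench. Its x points away from the robot (turned up to 7 degrees), y to the left.
- iron_stand: Soldering-iron stand, fixed: dark steel base 110 (x) x 90 (y) x 16 mm with yellow sponge and spring coil; the blue iron in it leans to the robot, up to 200 mm high, within 65 mm of the origin in x. Left or right of the rest, 40 to 60 mm farther out in the rest's x, with about 140 mm of free bench between base and rest. Origin: centre of the underside.
- parts_bin: Black open parts bin with low front, holding connectors, fixed: 150 (x) x 90 (y) x 60 mm high (four larger ones stand along the bench's far edge). It stands on the other side of the rest from the iron stand, likewise 40 to 60 mm farther out in x and about 140 mm from the rest's side edge. Origin: centre of its underside.
- board: Loose green circuit board, 65 (x) x 100 (y) mm, top face at 8 mm, on brass feet; 0.12 to 0.2 kg. Handled by the yellow transformer in its middle, 30 (x) x 34 (y) mm, 8 to 34 mm high: grip across x. Capacitors, heat sink and a green terminal strip, up to 29 mm high, stand over 24 mm off in y; beside the transformer in x only parts under 5 mm. Origin: centre of the underside, at the feet's ends.
- cleaner: Loose soldering-tip cleaner: a black round can, 58 mm diameter, straight wall to 44 mm height, brass wool in its mouth (top at about 53 mm); 0.18 to 0.35 kg. Origin: centre of its underside; z up.
- tray: Loose blue parts tray with two open wells, gold pins in one and silver parts in the other: 58 (its x) x 84 (its y) x 30 mm high, 0.12 kg, the contents do not spill. Origin: centre of its underside.
- fan: Loose black fume fan with wire guards on both faces, standing on its edge: 80 (its y) x 80 (z) mm, 38 mm thick over the guards (its x, the direction of the air), 0.18 to 0.29 kg; the thickness can be gripped anywhere. Origin: centre of its underside. Either face may look at the rest.
- grey_tray: Loose grey parts tray of the same form as the blue one (58 x 84 x 30 mm), with white and black parts: not wanted, stays where it is. Origin: centre of its underside.
- cutters: Loose side cutters with red handles lying flat, 125 mm long along x, 55 mm wide, 14 mm high: stay where they are. Origin: about the middle of their length, on the bench.
- tweezers: Loose steel tweezers with a blue grip lying flat, 120 mm long along x, 9 mm high: stay where they are. Origin: about the middle, on the bench.
Things that resemble listed ones, but are neither listed nor needed, are in the scene too. Of the things like the tray, leave any that is pink; of the rest the smaller one is meant.

How it is judged (in metres and radians):
At the end, for the whole second after the job is handed in: Board on the rest, 15 mm and 0.15 rad; cleaner and tray upright in their gaps, 18 mm from mid-gap, 20 mm before to 65 mm behind the rest's centre; fan upright, 15 to 50 mm behind the rest, 20 mm off its middle, 0.17 rad; all at rest. Grey tray, cutters, tweezers moved under 20 mm (x of board in the frame of rest between -0.015 and 0.015 m and y of board in the frame of rest between -0.015 and 0.015 m and z of board in the frame of rest between 0.02 and 0.028 m and angle between the x axis of board and the x axis of rest, either way round below 0.15 rad and ((y of iron_stand in the frame of rest above 0 m and y of cleaner in the frame of rest between 0.132 and 0.168 m and y of tray in the frame of rest between -0.168 and -0.132 m) or (y of iron_stand in the frame of rest below 0 m and y of cleaner in the frame of rest between -0.168 and -0.132 m and y of tray in the frame of rest between 0.132 and 0.168 m)) and x of cleaner in the frame of rest between -0.02 and 0.065 m and x of tray in the frame of rest between -0.02 and 0.065 m and x of fan in the frame of rest between 0.094 and 0.129 m and y of fan in the frame of rest between -0.02 and 0.02 m and angle between the x axis of fan and the x axis of rest, either way round below 0.17 rad and angle between each of board, cleaner, tray, fan's own z axis and vertical below 0.08 rad and linear speed of each of board, cleaner, tray, fan below 0.02 m/s and angular speed of each of board, cleaner, tray, fan below 0.15 rad/s and height (world z) of each of cleaner, tray, fan below 0.006 m and distance of each of grey_tray, cutters, tweezers from where it was at the start of the episode below 0.02 m); the robot touches nothing.
It fails at once if grey tray, cutters or tweezers pushed more than 2 cm from their place (distance of any of grey_tray, cutters, tweezers from where it was at the start of the episode above 0.02 m).
It fails at once if board, cleaner, tray or fan let go in the air, more than 3 cm above where it lands ((contact force between board and anything else below 0.02 N and height (world z) of board above 0.06 m) or (contact force between cleaner and anything else below 0.02 N and height (world z) of cleaner above 0.035 m) or (contact force between tray and anything else below 0.02 N and height (world z) of tray above 0.035 m) or (contact force between fan and anything else below 0.02 N and height (world z) of fan above 0.035 m)).
It also fails if it takes over 120 s, if anything falls off the work surface, if the arm or the gripper's body presses on something with over 40 N, if the wrist force passes 120 N, or if a joint passes its speed limit or range.

ROBOT

A 6-joint arm with a two-finger parallel gripper is mounted at the origin on the work surface. World frame = base frame: x ahead of the robot, y to its left, z up, the work surface at z = 0. Lengths are in m, angles in degrees, forces in N, time in s.
With the tool pointing down it reaches from about 0.375 to 0.9 m from the base axis. Payload 3.1 kg.
Tool frame: the origin (TCP) lies on the centre line of the jaws, within the pads' length; the fingertips stand 22 mm ahead of it and the grasp point (between the pads) lies 3 mm ahead of it; z points along the fingers, y is the line along which they close (so a half turn about z gives the same grasp; the last joint's range is limited). The gripper opens to 87 mm and grips with 3 to 60 N. Pads are 19 mm wide; open, the fingers measure 117 mm over their backs; the gripper's body (75 mm by 190 mm) begins 51 mm behind the grasp point.
Start: joints at [-77.951, 30.224, 82.088, -0, 67.689, -10.227], TCP at [0.237, -0.578, 0.245] pointing down, gripper open.
Joint ranges: [-176.69, 176.69], [-43.24, 126.21], [12.49, 139.97], [-82, 262], [0, 151.66], [-163.58, 163.58]. Speed limits (degrees/s): [159.86, 159.86, 180, 180, 180, 180].

INTERFACE

Orientations are given as a 3x3 rotation matrix whose columns are the frame's x, y, z axes.
In Python, from rig import * gives the robot as it stands.
- The arm moves only by the shell command python3 -m jog 'ROWS'. ROWS is text: rows parted by semicolons, each of 7 numbers parted by spaces: the shift along the tool's x, y, z in mm, then the turn, a rotation vector about the tool's x, y, z in rad, then the finger opening in mm, from 0 to 87. In form: tx ty tz ax ay az fingers; .... A call has 1 to 12 rows; each row shifts and turns the commanded pose from where the row before left it, along the tool's axes as they then stand; what a row does not reach is not made up. A row lasts 1/8 s, in which the tool goes at most 62.5 mm and 10.7 degrees, less where a joint would pass 70% of its speed; a pose out of reach is approached as far as the arm can. A call with a gripper value outside its range is refused whole. The fingers move at their own pace and stop on an object; the grip force is fixed at half the most. Time passes only in rows, so rows that do not move let the fingers close. It gives the time, the measured TCP pose, the force, the opening and the grip force at its end, in the units of the state.
- read_state(): the state, without advancing time (a new reading comes with each control period).
- capture(name): name is "scene" or "top" or "wrist"; returns a dict with "color" (400x640x3 uint8, red, green, blue), "camera_matrix" (3x3 intrinsics, pixels), "distortion" ([k1, k2, p1, p2, k3] as OpenCV has them; the pictures are not rectified), "R" (3x3) and "t" (3): a world point X has camera coordinates R X + t. Camera axes: x right, y down, z forward; pixel columns grow to the right and rows downward; lengths in m; the calibration is good to about 2 mm. A picture is of the moment at which its call begins. There is no depth.
- hand_in(): hands the job in; it is judged then, once.
Trained networks look in the newest picture that a camera, given by its name, has taken for a name from the list of things; names that differ only in an ending like _2 or _b are one class to them, and where a whole thing is asked for, a point or a joint stands for the part that bears it (a point fixed in the world has none). Each returns a list of dicts, best first, with "conf" (0 to 1); they miss things now and then, are a little off and sometimes report something else, mostly with a low value. They report only what shows in the picture. A call takes as long as a camera call. They do not tell look-alikes from the thing itself.
- find_in(camera, target): "at" ([x, y, z] in m, in world coordinates, good to about 4 mm: the middle of the surface that is visible of it).
- trace(camera, target): "pixels" (400x640 bool, what is visible of it).
- place_of(camera, target): "at" ([x, y, z] in m, in world coordinates, good to about 4 mm: a listed point, or the origin of a listed thing).
The state is a dict: "time_s": time; "joint_positions": joint angles; "qvel": joint speeds; "tau": joint torques, N m; "position": TCP position; "tcp_rot": TCP orientation; "force": force on the tool from outside, world axes, zero at the start; "moment": the same for the moment, N m; "opening": opening from 0.0 (shut) to 1.0 (fully open); "grasp_force": force on a finger pad.
Only numpy, scipy, OpenCV 4.12 (cv2) and the standard library are available. Lean on these libraries where they do the work, as an engineer would, in place of code of your own. Each camera call takes 0.05 s, during which the arm holds its last target. There are 200 camera calls.

## Working session

There is one attempt and no reset: what is moved stays moved. The work goes in short steps, Python scripts to look and compute and a shell command to move; the robot and the scene stay as the last step left them, time stands still between calls to the robot, and variables do not carry over. Pictures are saved under pics/ and viewed, at most 14 in all, crops included, and the job is handed in when it is done.

```bash
mkdir -p pics; ls
python3 - <<'E'
from rig import *
import cv2
for n in ["scene","top"]:
    c=capture(n); cv2.imwrite(f"pics/{n}0.png",c["color"][:,:,::-1])
    print(n,c["R"].round(3).tolist(),c["t"].round(3))
    for k in ["rest","iron_stand","parts_bin","board","cleaner","tray","fan","grey_tray","cutters","tweezers"]:
        print(k,[(p["at"] if isinstance(p["at"],list) else p["at"].tolist(),round(p["conf"],2)) for p in place_of(n,k)])
print(read_state()["time_s"])
E
```

```text
pics
scene [[-0.485, 0.874, 0.011], [0.699, 0.396, -0.595], [-0.525, -0.281, -0.804]] [ 0.22  -0.304  1.359]
rest [([0.5629, 0.0186, -0.002], 0.76)]
iron_stand [([0.587, 0.2838, 0.0012], 0.93)]
parts_bin [([0.627, -0.2426, -0.0006], 0.94)]
board [([0.4363, 0.4134, 0.0008], 0.85), ([0.3702, -0.1212, -0.0036], 0.18)]
cleaner [([0.3621, 0.2285, -0.0029], 0.59)]
tray [([0.2218, 0.2851, 0.0024], 0.92), ([0.7009, 0.1704, 0.0032], 0.81), ([0.4302, 0.001, 0.0007], 0.58)]
fan [([0.4347, -0.4052, -0.0014], 0.91)]
grey_tray [([0.3866, -0.24, -0.0019], 0.95), ([0.37, -0.1222, -0.0006], 0.22)]
cutters [([0.3692, -0.1228, -0.0029], 0.76)]
tweezers [([0.4347, -0.4052, -0.0009], 0.66), ([0.3733, 0.1224, 0.0011], 0.65), ([0.3674, -0.121, -0.0009], 0.2)]
top [[-0.004, -1.0, -0.009], [-0.986, 0.006, -0.17], [0.17, 0.008, -0.985]] [0.008 0.474 1.076]
rest [([0.5667, 0.019, 0.0015], 0.94)]
iron_stand [([0.5882, 0.2897, 0.0014], 0.91)]
parts_bin [([0.6257, -0.2487, -0.0027], 0.74)]
board [([0.4364, 0.4099, -0.0038], 0.91)]
cleaner [([0.3652, 0.2265, 0.0005], 0.88)]
tray [([0.7015, 0.1723, -0.0003], 0.9), ([0.4314, -0.0094, 0.0004], 0.71), ([0.2204, 0.2897, 0.0046], 0.62)]
fan [([0.4356, -0.4019, 0.0013], 0.9)]
grey_tray [([0.3838, -0.238, 0.0014], 0.82), ([0.4351, -0.4026, -0.0], 0.27)]
cutters [([0.37, -0.1191, -0.0024], 0.7)]
tweezers [([0.3751, 0.1255, -0.0021], 0.74)]
1.1
```

View pics/top0.png

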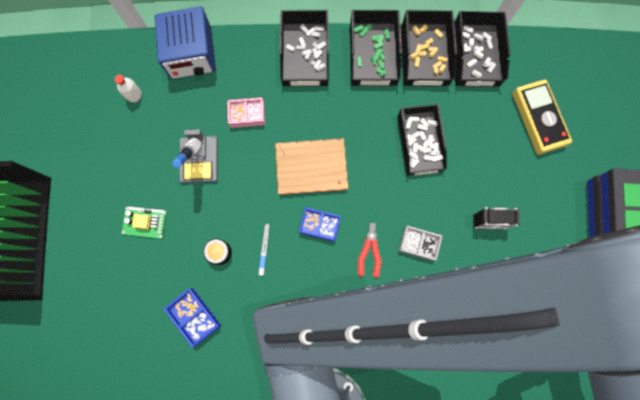

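View pics/scene0.png

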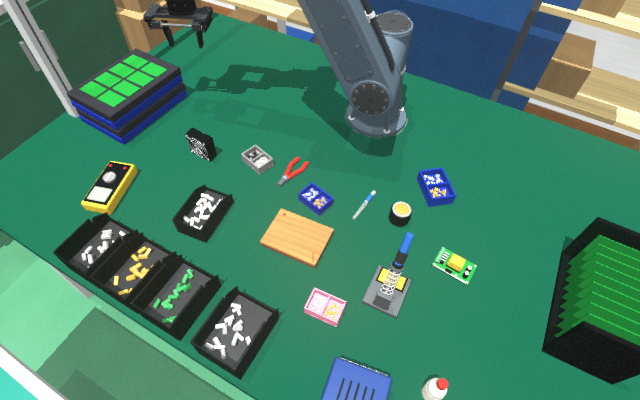

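Top view: the tray candidates are pink at (246,112), which is excluded, a blue one at (193,318) and a blue one at (320,224). The blue one at (320,224) looks smaller, so it fits. I'll measure both and check in a crop.

```bash
cat > h.py <<'E'
from rig import *
import numpy as np, cv2
def unproj(c,uv,z):
    p=cv2.undistortPoints(np.asarray(uv,float).reshape(-1,1,2),np.array(c["camera_matrix"]),np.array(c["distortion"])).reshape(-1,2)
    R=np.array(c["R"]);t=np.array(c["t"]);o=-R.T@t
    d=np.c_[p,np.ones(len(p))]@R
    return (o+d*((z-o[2])/d[:,2])[:,None])[:,:2]
def rects(cam,target,z,c=None):
    c=c or capture(cam); out=[]
    for r in trace(cam,target):
        cs,_=cv2.findContours(r["pixels"].astype(np.uint8),0,2)
        if not cs: continue
        k=max(cs,key=cv2.contourArea).reshape(-1,2)
        w=unproj(c,k,z)
        (cx,cy),(a,b),ang=cv2.minAreaRect((w*1000).astype(np.float32))
        if a>b: a,b,ang=b,a,ang-90   # ang: direction of short side from world x
        ang=(ang+90)%180-90
        out.append((round(cx),round(cy),"short %.0f long %.0f"%(a,b),"short-axis deg %.1f"%ang,round(r["conf"],2),k.mean(0).round().tolist()))
    return out
E
python3 - <<'E'
from h import *
c=capture("top")
for n,z in [("rest",.024),("tray",.03),("board",.008),("cleaner",.044),("fan",.08),("grey_tray",.03),("iron_stand",.016),("parts_bin",.06),("cutters",.01),("tweezers",.005)]:
    print(n,*rects("top",n,z,c),sep="\n  ")
im=c["color"][:,:,::-1]
a=cv2.resize(im[180:370,140:390],(800,608)[:2])
cv2.imwrite("pics/crop1.png",cv2.resize(im[185:355,145:370],(794,600),interpolation=cv2.INTER_CUBIC))
E
```

```text
rest
  (566, 14, 'short 122 long 160', 'short-axis deg 3.8', 0.59, [312.0, 165.0])
tray
  (428, -4, 'short 60 long 83', 'short-axis deg -13.9', 0.75, [319.0, 224.0])
  (698, 169, 'short 71 long 89', 'short-axis deg 2.6', 0.7, [249.0, 110.0])
  (221, 283, 'short 84 long 115', 'short-axis deg -51.8', 0.6, [192.0, 316.0])
board
  (437, 412, 'short 68 long 100', 'short-axis deg -4.0', 0.8, [141.0, 223.0])
  (342, 127, 'short 8 long 48', 'short-axis deg 81.8', 0.57, [262.0, 264.0])
  (569, 14, 'short 126 long 163', 'short-axis deg 3.5', 0.18, [314.0, 166.0])
cleaner
  (365, 225, 'short 56 long 61', 'short-axis deg -0.1', 0.94, [218.0, 252.0])
fan
  (431, -393, 'short 48 long 105', 'short-axis deg -2.6', 0.92, [498.0, 218.0])
  (362, 219, 'short 54 long 64', 'short-axis deg 0.1', 0.53, [217.0, 251.0])
grey_tray
  (383, -231, 'short 63 long 88', 'short-axis deg -17.2', 0.81, [420.0, 243.0])
iron_stand
  (595, 292, 'short 106 long 130', 'short-axis deg -88.1', 0.82, [189.0, 156.0])
  (386, -233, 'short 64 long 90', 'short-axis deg -16.4', 0.7, [420.0, 242.0])
parts_bin
  (618, -241, 'short 102 long 165', 'short-axis deg -84.1', 0.58, [420.0, 137.0])
  (380, -225, 'short 60 long 85', 'short-axis deg -16.5', 0.31, [420.0, 243.0])
cutters
  (372, -119, 'short 49 long 125', 'short-axis deg 83.0', 0.79, [369.0, 254.0])
  (569, 14, 'short 124 long 162', 'short-axis deg 3.8', 0.57, [310.0, 165.0])
  (436, 411, 'short 66 long 100', 'short-axis deg -5.9', 0.52, [144.0, 220.0])
tweezers
  (374, 124, 'short 13 long 117', 'short-axis deg 82.4', 0.67, [264.0, 248.0])
```

View pics/crop1.png

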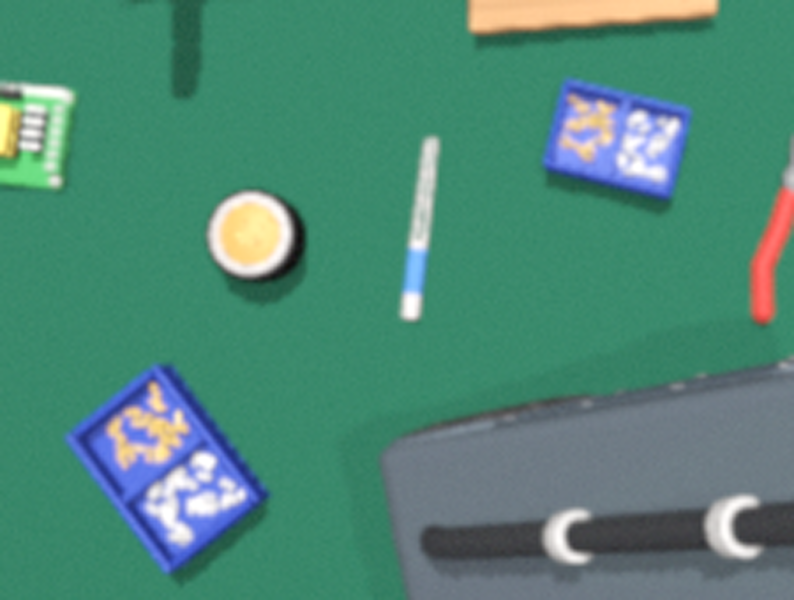

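The crop confirms it: the tray at (320,224) measures 60 x 83 mm, and the other blue one, at (193,318), is 84 x 115 mm. So the small one is meant. The tweezers at (263,248) and cutters at (369,252) are clear of it. I'll start with the fan, so next I'm working out the offset to it.

```bash
cat >> h.py <<'E'
def go(x,y,z,yaw):
    """shift in tool axes (mm) and tool-z turn so that tool y (mod 180) points along world yaw(deg), TCP at x,y,z"""
    s=read_state(); R=np.array(s["tcp_rot"]);p=np.array(s["position"])
    if R.shape!=(3,3): R=R.reshape(3,3)
    d=R.T@((np.array([x,y,z])-p)*1000)
    cur=np.degrees(np.arctan2(R[1,1],R[0,1]))
    dw=(yaw-cur+90)%180-90
    print("p",p.round(4),"tilt",R[:,2].round(3),"cur y dir %.1f"%cur,"shift",d.round(1),"az rad %.3f"%np.radians(-dw),"q6 %.0f"%s["joint_positions"][5],"op",s["opening"],"t",s["time_s"])
E
python3 -c "
from h import *
go(.435,-.40,.22,-3)"
```

```text
p [ 0.2369 -0.5783  0.2445] tilt [ 0.  0. -1.] cur y dir -67.7 shift [250.9 -89.9  24.6] az rad -1.130 q6 -10 op 1.0013082593948432 t 1.65
```

```bash
python3 -m jog '42 -15 0 0 0 0 87;42 -15 0 0 0 0 87;42 -15 0 0 0 0 87;42 -15 0 0 0 0 87;42 -15 0 0 0 0 87;41 -15 0 0 0 0 87'; python3 -m jog '0 0 0 0 0 -0.162 87;0 0 0 0 0 -0.162 87;0 0 0 0 0 -0.162 87;0 0 0 0 0 -0.162 87;0 0 0 0 0 -0.162 87;0 0 0 0 0 -0.162 87;0 0 0 0 0 -0.158 87;0 0 0 0 0 0 87;0 0 0 0 0 0 87'
python3 - <<'E'
from h import *
c=capture("wrist"); cv2.imwrite("pics/w1.png",c["color"][:,:,::-1])
print(np.array(c["R"]).round(3).tolist(),c["t"])
print(place_of("wrist","fan"),*rects("wrist","fan",.08,c),sep="\n")
go(.435,-.40,.22,-3)
E
```

```text
time_s: 2.4
position: [0.4362, -0.3989, 0.2447]
tcp_rot: [[0.925, 0.379, 0.0], [0.379, -0.925, -0.0], [0.0, 0.0, -1.0]]
force: [-0.1, 0.2, 0.3]
opening: 0.999
grasp_force: 0.0
time_s: 3.52
position: [0.4351, -0.3999, 0.2446]
tcp_rot: [[0.054, 0.999, 0.0], [0.999, -0.054, -0.0], [-0.0, 0.0, -1.0]]
force: [0.2, 0.5, -1.1]
opening: 0.998
grasp_force: 0.0
[[0.999, -0.054, -0.0], [-0.052, -0.967, 0.25], [-0.014, -0.25, -0.968]] [-0.45633277 -0.39428951  0.2952647 ]
[{'at': [0.4354, -0.4048, 0.002], 'conf': 0.92}]
(436, -402, 'short 36 long 88', 'short-axis deg -3.0', 0.74, [319.0, 180.0])
p [ 0.4351 -0.3999  0.2446] tilt [ 0.  0. -1.] cur y dir -3.0 shift [-0.1 -0.1 24.6] az rad -0.001 q6 -50 op 1.0006640365463608 t 3.675
```

View pics/w1.png

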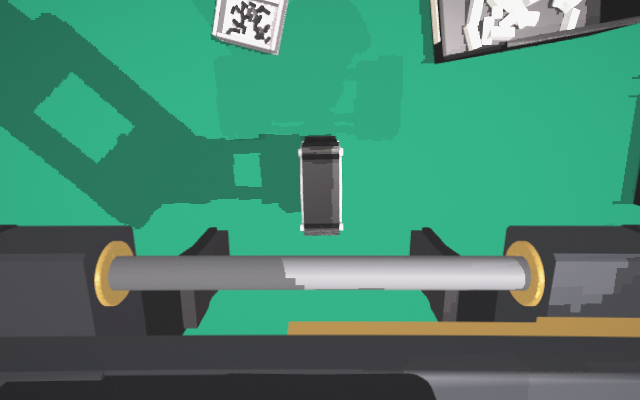

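The wrist view shows the fan at (320,185), centred between the jaws and square to them. I'll go down and grip it.

```bash
python3 -m jog '-3 0 25 0 0 0 87;0 0 30 0 0 0 87;0 0 35 0 0 0 87;0 0 35 0 0 0 87;0 0 30 0 0 0 87;0 0 20 0 0 0 87;0 0 10 0 0 0 87;0 0 0 0 0 0 87;0 0 0 0 0 0 30;0 0 0 0 0 0 30;0 0 0 0 0 0 30;0 0 0 0 0 0 30'; python3 -m jog '0 0 0 0 0 0 30;0 0 0 0 0 0 30;0 0 0 0 0 0 30;0 0 0 0 0 0 30'
```

```text
time_s: 5.18
position: [0.435, -0.403, 0.0599]
tcp_rot: [[0.052, 0.999, 0.0], [0.999, -0.052, -0.0], [-0.0, 0.0, -1.0]]
force: [-0.2, 0.1, 0.9]
opening: 0.629
grasp_force: 0.0
time_s: 5.68
position: [0.4352, -0.403, 0.0596]
tcp_rot: [[0.052, 0.999, 0.0], [0.999, -0.052, -0.0], [-0.0, 0.0, -1.0]]
force: [0.5, 0.3, 1.5]
opening: 0.434
grasp_force: 29.9
```

```bash
python3 -m jog '0 0 -20 0 0 0 30;0 0 -25 0 0 0 30;0 0 -30 0 0 0 30;0 0 -30 0 0 0 30;0 0 0 0 0 0 30'
python3 - <<'E'
from h import *
c=capture("top"); s=capture("scene")
for z in (0,.03,.06,.09): print(z,unproj(c,[[282,86],[328,86],[281,12],[328,12],[350,86]],z).round(3).tolist(), "scene",unproj(s,[[196,335],[245,373]],z).round(3).tolist())
print(unproj(s,[[194,335],[242,290],[279,316]],0).round(3).tolist(),[unproj(s,[[242,289],[279,316]],z).round(3).tolist() for z in(.06,.09,.12)])
cv2.imwrite("pics/crop2.png",cv2.resize(s["color"][180:380,60:326,::-1],(798,600),interpolation=cv2.INTER_CUBIC))
E
```

```text
time_s: 6.3
position: [0.4356, -0.4039, 0.1663]
tcp_rot: [[0.052, 0.999, 0.003], [0.999, -0.052, -0.004], [-0.003, 0.003, -1.0]]
force: [-0.3, 0.3, -2.2]
opening: 0.436
grasp_force: 29.9
0 [[0.775, 0.087], [0.774, -0.027], [0.98, 0.092], [0.979, -0.029], [0.773, -0.081]] scene [[0.905, -0.057], [0.918, 0.09]]
0.03 [[0.762, 0.084], [0.761, -0.026], [0.962, 0.089], [0.96, -0.029], [0.761, -0.079]] scene [[0.909, -0.044], [0.922, 0.097]]
0.06 [[0.749, 0.082], [0.748, -0.026], [0.944, 0.087], [0.942, -0.028], [0.748, -0.077]] scene [[0.913, -0.032], [0.925, 0.105]]
0.09 [[0.736, 0.08], [0.735, -0.025], [0.925, 0.084], [0.924, -0.027], [0.735, -0.075]] scene [[0.917, -0.02], [0.929, 0.112]]
[[0.907, -0.061], [0.759, -0.028], [0.771, 0.087]] [[[0.775, -0.007], [0.788, 0.102]], [[0.784, 0.004], [0.797, 0.109]], [[0.794, 0.015], [0.805, 0.116]]]
```

View pics/crop2.png

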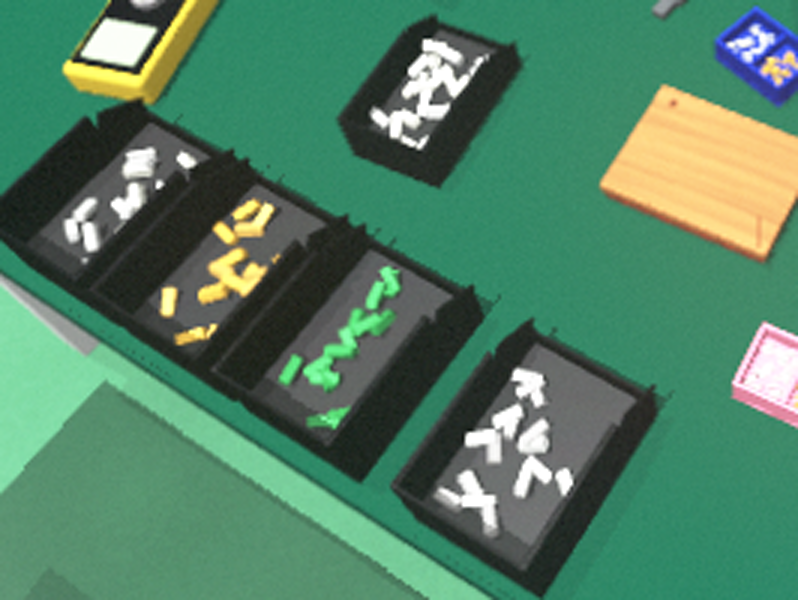

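The crop shows the large bins' fronts at about x = 0.765 and roughly 80 mm high. The gripper's body will stay at about 108 mm, so it clears them.

```bash
python3 -c "
from h import *
go(.675,.023,.166,3.7)"
```

```text
p [ 0.4344 -0.4022  0.1636] tilt [-0.001  0.001 -1.   ] cur y dir -3.0 shift [437.1 218.2  -2.1] az rad -0.117 q6 -51 op 0.43283682721111455 t 6.4
```

```bash
python3 -m jog '12 6 0 0 0 0 30;26 13 0 0 0 0 30;40 20 0 0 0 0 30;46 23 0 0 0 0 30;50 25 0 0 0 0 30;50 25 0 0 0 0 30;50 25 0 0 0 0 30;50 25 0 0 0 0 30;46 23 0 0 0 0 30;36 18 0 0 0 0 30;20 10 0 0 0 0 30;11 5 0 0 0 0 30'; python3 -m jog '0 0 0 0 0 -0.06 30;0 0 0 0 0 -0.057 30;0 0 0 0 0 0 30;0 0 0 0 0 0 30'
python3 - <<'E'
from h import *
go(.675,.023,.060,3.7)
c=capture("top")
print(rects("top","rest",.024,c)[:1],place_of("top","rest")[:1])
cv2.imwrite("pics/t2.png",c["color"][:,:,::-1])
E
```

```text
time_s: 7.9
position: [0.6749, 0.0234, 0.1634]
tcp_rot: [[0.051, 0.999, -0.002], [0.999, -0.051, -0.0], [-0.0, -0.002, -1.0]]
force: [0.2, 0.1, -2.2]
opening: 0.435
grasp_force: 29.9
time_s: 8.4
position: [0.675, 0.0214, 0.1644]
tcp_rot: [[-0.063, 0.998, -0.001], [0.998, 0.063, -0.0], [-0.0, -0.001, -1.0]]
force: [-0.3, 1.1, -1.4]
opening: 0.435
grasp_force: 29.9
p [0.675  0.0214 0.1644] tilt [-0.001 -0.    -1.   ] cur y dir 3.6 shift [1.600e+00 1.000e-01 1.044e+02] az rad -0.002 q6 -11 op 0.4349410817443662 t 8.4
[(568, -37, 'short 67 long 123', 'short-axis deg 89.6', 0.59, [334.0, 166.0])] [{'at': [0.5668, 0.0161, 0.0055], 'conf': 0.55}]
```

View pics/t2.png

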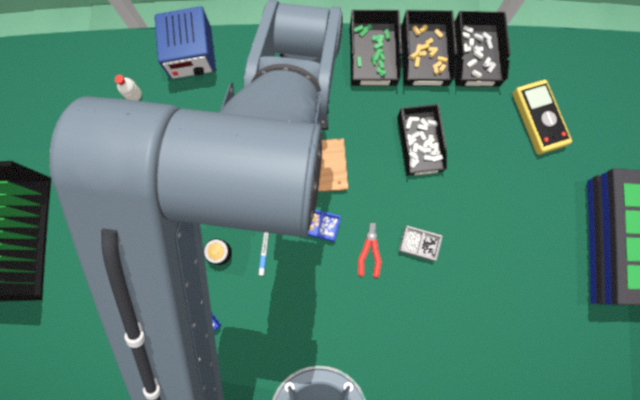

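The arm hides most of the rest here; the part that shows, at (334,166), fits the earlier estimate. I'll set the fan down.

```bash
python3 -m jog '1 0 15 0 0 0 30;0 0 25 0 0 0 30;0 0 25 0 0 0 30;0 0 17 0 0 0 30;0 0 10 0 0 0 30;0 0 6 0 0 0 30;0 0 3 0 0 0 30;0 0 2 0 0 0 30;0 0 0 0 0 0 30'
```

```text
time_s: 9.68
position: [0.6755, 0.0232, 0.062]
tcp_rot: [[-0.065, 0.998, 0.001], [0.998, 0.065, -0.0], [-0.0, 0.001, -1.0]]
force: [-0.1, 0.7, -1.9]
opening: 0.435
grasp_force: 29.9
```

```bash
python3 -m jog '0 0 1 0 0 0 30;0 0 1 0 0 0 30;0 0 0 0 0 0 30;0 0 0 0 0 0 50;0 0 0 0 0 0 60;0 0 0 0 0 0 60;0 0 0 0 0 0 60;0 0 -10 0 0 0 60;0 0 -20 0 0 0 60;0 0 -35 0 0 0 60;0 0 -35 0 0 0 60;0 0 -20 0 0 0 60'
python3 -c "
from h import *
go(.430,-.004,.18,-14)"
```

```text
time_s: 11.18
position: [0.6767, 0.0231, 0.1838]
tcp_rot: [[-0.065, 0.998, 0.005], [0.998, 0.065, -0.001], [-0.001, 0.005, -1.0]]
force: [-0.2, -0.2, -0.1]
opening: 0.688
grasp_force: 0.0
p [0.6767 0.0231 0.1838] tilt [ 0.005 -0.001 -1.   ] cur y dir 3.7 shift [ -11.  -247.9    2.5] az rad 0.309 q6 -11 op 0.6883479337099998 t 11.175
```

```bash
python3 -m jog '0 -20 0 0 0 0 87;-2 -40 0 0 0 0 87;-2 -50 0 0 0 0 87;-3 -50 0 0 0 0 87;-3 -46 0 0 0 0 87;-1 -30 0 0 0 0 87;0 -10 0 0 0 0 87;0 0 0 0 0 0.15 87;0 0 0 0 0 0.159 87;0 0 0 0 0 0 87;0 0 0 0 0 0 87'
python3 - <<'E'
from h import *
c=capture("wrist"); cv2.imwrite("pics/w2.png",c["color"][:,:,::-1])
print(place_of("wrist","tray"),*rects("wrist","tray",.03,c),sep="\n")
print(place_of("wrist","rest"),*rects("wrist","rest",.024,c),sep="\n")
go(.430,-.004,.18,-14)
E
```

```text
time_s: 12.55
position: [0.4315, -0.0039, 0.1799]
tcp_rot: [[0.239, 0.971, 0.001], [0.971, -0.239, -0.0], [-0.0, 0.002, -1.0]]
force: [0.6, -0.8, -0.2]
opening: 0.999
grasp_force: 0.0
[]
(430, -3, 'short 58 long 85', 'short-axis deg -13.9', 0.76, [318.0, 176.0])
[{'at': [0.566, 0.0155, -0.0029], 'conf': 0.66}]
(565, 15, 'short 123 long 161', 'short-axis deg 3.9', 0.7, [462.0, 116.0])
p [ 0.4306 -0.0038  0.1796] tilt [ 0. -0. -1.] cur y dir -13.9 shift [-0.4 -0.6 -0.4] az rad 0.001 q6 -1 op 0.999598731007229 t 12.8
```

View pics/w2.png

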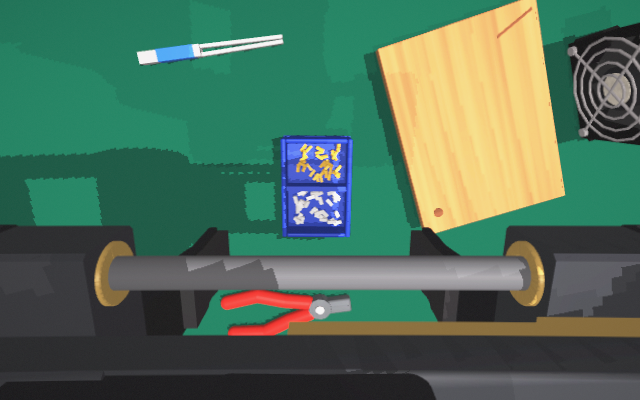

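The wrist view shows the blue tray at (317,187), centred between the jaws and square to them. The rest at (470,116) comes out at (0.5655, 0.0155), yaw 3.9°. The fan stands upright behind it. I'll go down and grip the tray.

```bash
python3 -m jog '0 0 20 0 0 0 87;0 0 35 0 0 0 87;0 0 35 0 0 0 87;0 0 30 0 0 0 87;0 0 18 0 0 0 87;0 0 10 0 0 0 87;0 0 4 0 0 0 87;0 0 0 0 0 0 87;0 0 0 0 0 0 50;0 0 0 0 0 0 50;0 0 0 0 0 0 50;0 0 0 0 0 0 50'; python3 -m jog '0 0 0 0 0 0 50;0 0 0 0 0 0 50'
python3 -c "
from h import *
import math
a=math.radians(3.9)
f=lambda x,y:(.5655+x*math.cos(a)-y*math.sin(a),.0155+x*math.sin(a)+y*math.cos(a))
print('cleaner',f(.022,.15),'board',f(0,0))
x,y=f(.022,-.15);print('tray',x,y);go(x,y,.12,3.9)"
```

```text
time_s: 14.3
position: [0.4304, -0.0037, 0.0278]
tcp_rot: [[0.241, 0.97, -0.0], [0.97, -0.241, 0.0], [-0.0, -0.0, -1.0]]
force: [-0.3, 0.3, 1.2]
opening: 0.662
grasp_force: 30.0
time_s: 14.55
position: [0.4304, -0.0037, 0.0277]
tcp_rot: [[0.242, 0.97, -0.0], [0.97, -0.242, 0.0], [0.0, -0.0, -1.0]]
force: [-0.5, 0.2, 4.1]
opening: 0.662
grasp_force: 30.0
cleaner (0.5772467605345961, 0.16664897821997626) board (0.5655, 0.0155)
tray 0.5976513477341705 -0.13265630543070533
p [ 0.4304 -0.0037  0.0277] tilt [-0.  0. -1.] cur y dir -14.0 shift [-84.7 193.4 -92.3] az rad -0.312 q6 -1 op 0.6620742470208127 t 14.55
```

Lift, move across, turn.

```bash
python3 -m jog '0 0 -10 0 0 0 50;0 0 -25 0 0 0 50;0 0 -35 0 0 0 50;0 0 -22 0 0 0 50;-6 14 0 0 0 0 50;-14 32 0 0 0 0 50;-18 41 0 0 0 0 50;-18 41 0 0 0 0 50;-15 34 0 0 0 0 50;-9 21 0 0 0 0 50;-5 10 0 0 0 0 50'; python3 -m jog '0 0 0 0 0 -0.08 50;0 0 0 0 0 -0.12 50;0 0 0 0 0 -0.112 50;0 0 0 0 0 0 50;0 0 0 0 0 0 50'
python3 -c "
from h import *
go(.5977,-.1327,.028,3.9)"
```

```text
time_s: 15.92
position: [0.5983, -0.1344, 0.1181]
tcp_rot: [[0.243, 0.97, -0.0], [0.97, -0.243, 0.0], [0.0, -0.0, -1.0]]
force: [-0.1, 0.0, -1.1]
opening: 0.666
grasp_force: 30.0
time_s: 16.55
position: [0.5969, -0.1327, 0.119]
tcp_rot: [[-0.066, 0.998, -0.001], [0.998, 0.066, 0.0], [0.001, -0.001, -1.0]]
force: [-0.6, -1.1, -0.3]
opening: 0.664
grasp_force: 30.0
p [ 0.5969 -0.1327  0.119 ] tilt [-0.001  0.    -1.   ] cur y dir 3.8 shift [-0.1  0.9 91. ] az rad -0.002 q6 -27 op 0.6640353979538569 t 16.55
```

```bash
python3 -m jog '0 1 15 0 0 0 50;0 0 25 0 0 0 50;0 0 22 0 0 0 50;0 0 14 0 0 0 50;0 0 8 0 0 0 50;0 0 4 0 0 0 50;0 0 2 0 0 0 50;0 0 1 0 0 0 50;0 0 0 0 0 0 50;0 0 0 0 0 0 50'; python3 -m jog '0 0 0 0 0 0 65;0 0 0 0 0 0 80;0 0 0 0 0 0 80;0 0 0 0 0 0 80;0 0 -10 0 0 0 80;0 0 -25 0 0 0 80;0 0 -40 0 0 0 80;0 0 -40 0 0 0 80;0 0 -40 0 0 0 80;0 0 -25 0 0 0 80;0 0 0 0 0 0 87'
python3 - <<'E'
from h import *
c=capture("wrist")
print(rects("wrist","tray",.03,c))
go(.364,.226,.19,3.9)
E
```

```text
time_s: 17.8
position: [0.5984, -0.1329, 0.0289]
tcp_rot: [[-0.068, 0.998, 0.001], [0.998, 0.068, -0.0], [-0.0, 0.001, -1.0]]
force: [-1.2, 0.1, -0.9]
opening: 0.668
grasp_force: 30.0
time_s: 19.18
position: [0.5996, -0.1333, 0.2115]
tcp_rot: [[-0.068, 0.998, 0.006], [0.998, 0.068, -0.002], [-0.003, 0.006, -1.0]]
force: [-0.3, 0.4, 0.2]
opening: 0.964
grasp_force: 0.0
[(599, -133, 'short 58 long 86', 'short-axis deg 5.1', 0.72, [317.0, 174.0]), (684, -2, 'short 44 long 62', 'short-axis deg -86.4', 0.69, [435.0, 43.0])]
p [ 0.5977 -0.1326  0.2083] tilt [-0.001  0.    -1.   ] cur y dir 3.9 shift [ 373.6 -208.8   18.5] az rad -0.000 q6 -27 op 0.9851771941441503 t 19.275
```

```bash
python3 -m jog '10 -6 0 0 0 0 87;26 -15 0 0 0 0 87;40 -22 0 0 0 0 87;46 -26 0 0 0 0 87;48 -27 0 0 0 0 87;48 -27 0 0 0 0 87;46 -26 4 0 0 0 87;43 -24 4 0 0 0 87;34 -19 4 0 0 0 87;22 -12 4 0 0 0 87;10 -5 2 0 0 0 87;0 0 0 0 0 0 87'
python3 - <<'E'
from h import *
c=capture("wrist"); cv2.imwrite("pics/w3.png",c["color"][:,:,::-1])
print(place_of("wrist","cleaner"),*rects("wrist","cleaner",.044,c),sep="\n")
go(.364,.226,.03,3.9)
E
```

```text
time_s: 20.78
position: [0.3636, 0.2253, 0.19]
tcp_rot: [[-0.069, 0.998, -0.001], [0.998, 0.069, -0.001], [-0.001, -0.001, -1.0]]
force: [0.5, 0.2, 0.4]
opening: 1.0
grasp_force: 0.0
[{'at': [0.3698, 0.228, 0.0002], 'conf': 0.94}]
(366, 231, 'short 57 long 58', 'short-axis deg 49.4', 0.79, [320.0, 181.0])
p [0.3651 0.2246 0.1905] tilt [ 0. -0. -1.] cur y dir 3.8 shift [  1.5  -1.  160.5] az rad -0.001 q6 13 op 1.0004536095035248 t 20.925
```

View pics/w3.png

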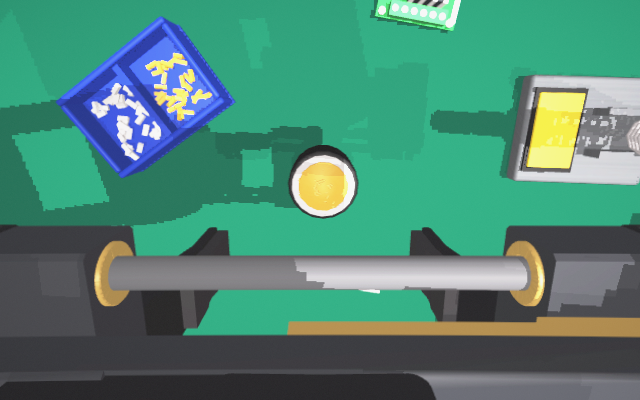

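The wrist view shows the cleaner at (322,185), centred between the jaws. The big blue tray's corner at (233,100) is clear of the left finger.

```bash
python3 -m jog '3 2 20 0 0 0 87;0 0 35 0 0 0 87;0 0 35 0 0 0 87;0 0 30 0 0 0 87;0 0 20 0 0 0 87;0 0 12 0 0 0 87;0 0 5 0 0 0 87;0 0 0 0 0 0 87;0 0 0 0 0 0 50;0 0 0 0 0 0 50;0 0 0 0 0 0 50;0 0 0 0 0 0 50'; python3 -m jog '0 0 0 0 0 0 50;0 0 0 0 0 0 50'
python3 -c "
from h import *
go(.5772,.1666,.13,3.9)"
```

```text
time_s: 22.42
position: [0.3663, 0.2284, 0.0338]
tcp_rot: [[-0.068, 0.998, 0.0], [0.998, 0.068, 0.0], [0.0, 0.0, -1.0]]
force: [-0.6, 0.1, 2.6]
opening: 0.659
grasp_force: 30.0
time_s: 22.68
position: [0.3663, 0.2283, 0.0338]
tcp_rot: [[-0.068, 0.998, 0.0], [0.998, 0.068, 0.0], [0.0, 0.0, -1.0]]
force: [-0.1, 0.9, 5.1]
opening: 0.659
grasp_force: 30.0
p [0.3663 0.2283 0.0338] tilt [ 0.  0. -1.] cur y dir 3.9 shift [-75.9 206.3 -96.2] az rad -0.000 q6 13 op 0.659423810249874 t 22.675
```

```bash
python3 -m jog '0 0 -10 0 0 0 50;0 0 -25 0 0 0 50;0 0 -30 0 0 0 50;0 0 -15 0 0 0 50;-20 8 0 0 0 0 50;-28 22 0 0 0 0 50;-20 36 0 0 0 0 50;-8 40 0 0 0 0 50;0 40 0 0 0 0 50;0 32 0 0 0 0 50;0 18 0 0 0 0 50;0 10 0 0 0 0 50'; python3 -m jog '0 0 0 0 0 0 50;0 0 0 0 0 0 50'
python3 -c "
from h import *
go(.5772,.1666,.034,3.9)"
```

```text
time_s: 24.18
position: [0.5771, 0.1663, 0.1133]
tcp_rot: [[-0.068, 0.998, -0.001], [0.998, 0.068, -0.0], [-0.0, -0.001, -1.0]]
force: [0.6, 0.3, -2.7]
opening: 0.66
grasp_force: 30.0
time_s: 24.42
position: [0.5753, 0.1664, 0.1133]
tcp_rot: [[-0.068, 0.998, -0.002], [0.998, 0.068, -0.0], [-0.0, -0.002, -1.0]]
force: [-0.4, 0.2, -2.5]
opening: 0.656
grasp_force: 30.0
p [0.5753 0.1664 0.1133] tilt [-0.002 -0.    -1.   ] cur y dir 3.9 shift [ 0.1  2.1 79.2] az rad 0.000 q6 2 op 0.6564502692526785 t 24.425
```

```bash
python3 -m jog '0 1 15 0 0 0 50;0 0 22 0 0 0 50;0 0 18 0 0 0 50;0 0 12 0 0 0 50;0 0 6 0 0 0 50;0 0 4 0 0 0 50;0 0 2 0 0 0 50;0 0 1 0 0 0 50;0 0 0 0 0 0 50;0 0 0 0 0 0 50'; python3 -m jog '0 0 0 0 0 0 65;0 0 0 0 0 0 80;0 0 0 0 0 0 80;0 0 0 0 0 0 80;0 0 -10 0 0 0 80;0 0 -25 0 0 0 80;0 0 -40 0 0 0 80;0 0 -45 0 0 0 80;0 0 -45 0 0 0 80;0 0 -30 0 0 0 80;0 0 0 0 0 0 87'
python3 - <<'E'
from h import *
c=capture("wrist")
print(rects("wrist","cleaner",.044,c))
go(.437,.411,.23,-4)
E
```

```text
time_s: 25.68
position: [0.5781, 0.1665, 0.0339]
tcp_rot: [[-0.068, 0.998, 0.001], [0.998, 0.068, 0.0], [0.0, 0.001, -1.0]]
force: [0.7, -0.2, -0.5]
opening: 0.661
grasp_force: 30.0
time_s: 27.05
position: [0.5796, 0.1668, 0.2321]
tcp_rot: [[-0.068, 0.998, 0.007], [0.998, 0.068, 0.001], [0.0, 0.007, -1.0]]
force: [-0.1, -0.5, -0.5]
opening: 0.96
grasp_force: 0.0
[(578, 169, 'short 56 long 58', 'short-axis deg 28.8', 0.98, [314.0, 174.0]), (567, 26, 'short 52 long 113', 'short-axis deg -86.4', 0.61, [289.0, 314.0])]
p [0.5773 0.1664 0.2285] tilt [-0. -0. -1.] cur y dir 3.9 shift [ 253.5 -123.4   -1.5] az rad 0.138 q6 2 op 0.9837349920491492 t 27.15
```

```bash
python3 -m jog '0 -25 0 0 0 0 87;0 -45 0 0 0 0 87;10 -40 0 0 0 0 87;30 -13 0 0 0 0 87;45 0 0 0 0 0 87;50 0 0 0 0 0 87;50 0 0 0 0 0 87;40 0 0 0 0 0 87;20 0 10 0 0 0 87;9 0 20 0 0 0.06 87;0 0 15 0 0 0.078 87;0 0 5 0 0 0 87'
python3 - <<'E'
from h import *
c=capture("wrist"); 
print(place_of("wrist","board"),*rects("wrist","board",.008,c),sep="\n")
m=cv2.inRange(cv2.cvtColor(c["color"],cv2.COLOR_RGB2HSV),(18,120,120),(32,255,255))
cs=cv2.findContours(m,0,2)[0]
for k in sorted(cs,key=cv2.contourArea)[-2:]:
    w=unproj(c,k.reshape(-1,2),.034)*1000; print(k.mean((0,1)),cv2.minAreaRect(w.astype(np.float32)))
go(.437,.411,.037,-4)
cv2.imwrite("pics/w4.png",c["color"][:,:,::-1])
E
```

```text
time_s: 28.65
position: [0.4366, 0.41, 0.1758]
tcp_rot: [[0.069, 0.998, -0.005], [0.998, -0.069, -0.003], [-0.004, -0.004, -1.0]]
force: [-0.3, -0.2, -0.0]
opening: 1.0
grasp_force: 0.0
[{'at': [0.4388, 0.4116, -0.0025], 'conf': 0.75}]
(437, 410, 'short 65 long 102', 'short-axis deg -6.1', 0.56, [331.0, 181.0])
[314.86956522 182.60869565] ((437.0177001953125, 413.6116943359375), (37.369022369384766, 29.486604690551758), 83.70628356933594)
[489.40350877 324.85964912] ((553.7408447265625, 278.355712890625), (18.345396041870117, 308.5137939453125), 86.18856811523438)
p [0.4378 0.4108 0.1779] tilt [-0.001 -0.001 -1.   ] cur y dir -4.0 shift [  0.3  -0.7 140.9] az rad 0.000 q6 37 op 0.9967149177731819 t 28.8
```

View pics/w4.png

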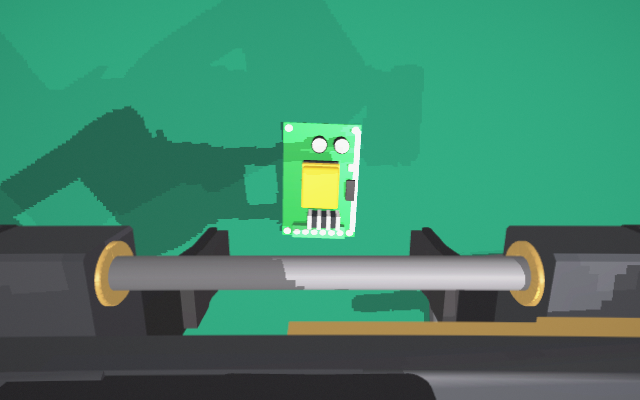

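The wrist view shows the board at (321,182) with the yellow transformer at (320,186) centred between the jaws. Its yaw is -6.2°, so I turn 0.038 rad more and grip.

```bash
python3 -m jog '1 0 20 0 0 0.038 87;0 0 35 0 0 0 80;0 0 35 0 0 0 70;0 0 25 0 0 0 60;0 0 14 0 0 0 60;0 0 8 0 0 0 60;0 0 3 0 0 0 60;0 0 0 0 0 0 60;0 0 0 0 0 0 60;0 0 0 0 0 0 22;0 0 0 0 0 0 22;0 0 0 0 0 0 22'; python3 -m jog '0 0 0 0 0 0 22;0 0 0 0 0 0 22;0 0 0 0 0 0 22;0 0 0 0 0 0 22'
python3 -c "
from h import *
go(.5655,.0155,.19,3.9)"
```

```text
time_s: 30.3
position: [0.438, 0.4126, 0.0386]
tcp_rot: [[0.108, 0.994, 0.0], [0.994, -0.108, 0.0], [0.0, 0.0, -1.0]]
force: [-0.7, 0.3, 0.4]
opening: 0.429
grasp_force: 0.0
time_s: 30.8
position: [0.4378, 0.4125, 0.0385]
tcp_rot: [[0.108, 0.994, -0.0], [0.994, -0.108, -0.0], [-0.0, -0.0, -1.0]]
force: [-0.7, 1.0, 0.5]
opening: 0.338
grasp_force: 30.0
p [0.4378 0.4125 0.0385] tilt [-0. -0. -1.] cur y dir -6.2 shift [-381.   169.7 -151.4] az rad -0.176 q6 39 op 0.338312936009235 t 30.8
```

```bash
python3 -m jog '0 0 -10 0 0 0 22;0 0 -25 0 0 0 22;0 0 -40 0 0 0 22;0 0 -40 0 0 0 22;-10 0 -30 0 0 0 22;-30 0 -6 0 0 0 22;-48 0 0 0 0 0 22;-50 0 0 0 0 0 22;-50 0 0 0 0 0 22;-50 0 0 0 0 0 22;-50 0 0 0 0 0 22;-45 10 0 0 0 0 22'; python3 -m jog '-30 26 0 0 0 0 22;-14 40 0 0 0 0 22;-4 42 0 0 0 0 22;0 30 0 0 0 0 22;0 16 0 0 0 0 22;0 6 0 0 0 -0.05 22;0 0 0 0 0 -0.08 22;0 0 0 0 0 -0.046 22;0 0 0 0 0 0 22;0 0 0 0 0 0 22'
python3 - <<'E'
from h import *
c=capture("wrist"); cv2.imwrite("pics/w5.png",c["color"][:,:,::-1])
go(.5655,.0155,.063,3.9)
E
```

```text
time_s: 32.3
position: [0.411, 0.079, 0.1901]
tcp_rot: [[0.108, 0.994, 0.0], [0.994, -0.108, -0.0], [-0.0, 0.0, -1.0]]
force: [1.5, -0.0, -2.1]
opening: 0.342
grasp_force: 30.0
time_s: 33.55
position: [0.5659, 0.0155, 0.1898]
tcp_rot: [[-0.067, 0.998, 0.0], [0.998, 0.067, -0.0], [-0.0, 0.0, -1.0]]
force: [0.2, -0.5, -1.2]
opening: 0.34
grasp_force: 30.0
p [0.5659 0.0154 0.1898] tilt [ 0. -0. -1.] cur y dir 3.9 shift [ 1.000e-01 -4.000e-01  1.268e+02] az rad -0.001 q6 -14 op 0.3444607138682389 t 33.6
```

View pics/w5.png

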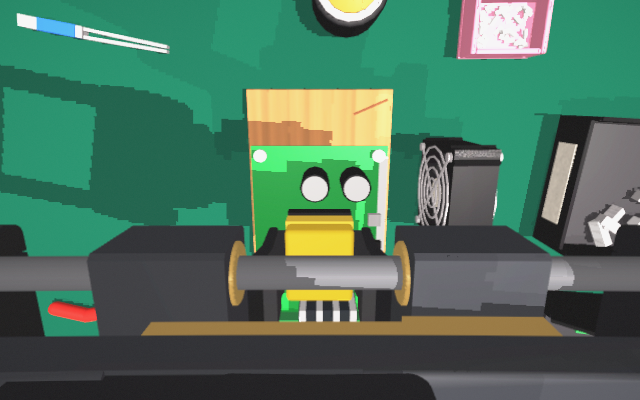

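The board hangs level at (320,200), square over the rest, with the fan behind it at (458,185). I'll lower it gently.

```bash
python3 -m jog '0 0 20 0 0 0 22;0 0 35 0 0 0 22;0 0 30 0 0 0 22;0 0 20 0 0 0 22;0 0 10 0 0 0 22;0 0 5 0 0 0 22;0 0 3 0 0 0 22;0 0 2 0 0 0 22;0 0 1 0 0 0 22;0 0 0 0 0 0 22;0 0 0 0 0 0 22'
```

```text
time_s: 34.98
position: [0.566, 0.0154, 0.0638]
tcp_rot: [[-0.068, 0.998, 0.0], [0.998, 0.068, -0.0], [-0.0, 0.0, -1.0]]
force: [-0.1, 0.5, -0.9]
opening: 0.343
grasp_force: 30.0
```

```bash
python3 -m jog '0 0 1 0 0 0 22;0 0 0 0 0 0 22;0 0 0 0 0 0 40;0 0 0 0 0 0 55;0 0 0 0 0 0 60;0 0 0 0 0 0 60;0 0 -10 0 0 0 60;0 0 -25 0 0 0 60;0 0 -40 0 0 0 60;0 0 -45 0 0 0 60;0 0 -40 0 0 0 60;0 0 -20 0 0 0 60'; python3 -m jog '0 -20 0 0 0 0 60;-20 -40 0 0 0 0 60;-45 -30 0 0 0 0 60;-50 -10 0 0 0 0 60;-50 0 0 0 0 0 60;-50 0 0 0 0 0 60;-50 0 0 0 0 0 60;-40 0 0 0 0 0 60;-25 0 0 0 0 0 60;0 0 0 0 0 0 60;0 0 0 0 0 0 60'
python3 - <<'E'
from h import *
c=capture("top"); s=capture("scene")
cv2.imwrite("pics/t3.png",c["color"][:,:,::-1]);cv2.imwrite("pics/s3.png",s["color"][:,:,::-1])
a=np.radians(3.9);M=np.array([[np.cos(a),np.sin(a)],[-np.sin(a),np.cos(a)]])
for n,z in [("rest",.024),("board",.032),("cleaner",.044),("tray",.03),("fan",.08),("grey_tray",.03),("cutters",.01),("tweezers",.005)]:
    print(n)
    for cam,cc in (("top",c),("scene",s)):
        print("  ",cam,*rects(cam,n,z,cc)[:2],"| restframe",[(M@(np.array(p["at"][:2])-[.5655,.0155])).round(3).tolist()+[p["at"],round(p["conf"],2)] for p in place_of(cam,n)[:2]])
E
```

```text
time_s: 36.48
position: [0.5669, 0.0154, 0.246]
tcp_rot: [[-0.068, 0.998, 0.005], [0.998, 0.068, -0.001], [-0.001, 0.005, -1.0]]
force: [0.7, -0.1, -0.0]
opening: 0.697
grasp_force: 0.0
time_s: 37.85
position: [0.4882, -0.3189, 0.2425]
tcp_rot: [[-0.069, 0.998, -0.001], [0.998, 0.069, 0.002], [0.002, -0.001, -1.0]]
force: [-0.1, 0.1, -1.3]
opening: 0.691
grasp_force: 0.0
rest
   top (601, 79, 'short 48 long 98', 'short-axis deg 52.0', 0.82, [288.0, 153.0]) | restframe []
   scene (569, 19, 'short 126 long 161', 'short-axis deg 3.4', 0.67, [299.0, 237.0]) | restframe [[-0.003, 0.001, [0.5622, 0.0165, -0.0008], 0.91]]
board
   top | restframe []
   scene (566, 16, 'short 68 long 104', 'short-axis deg 3.4', 0.59, [298.0, 234.0]) (670, 17, 'short 70 long 107', 'short-axis deg 4.4', 0.36, [276.0, 263.0]) | restframe [[-0.0, -0.001, [0.5651, 0.0143, 0.0276], 0.73]]
cleaner
   top (573, 163, 'short 58 long 62', 'short-axis deg -89.0', 0.96, [246.0, 161.0]) | restframe [[0.02, 0.148, [0.5754, 0.165, -0.0013], 0.75], [0.107, -0.0, [0.6725, 0.0225, 0.0023], 0.24]]
   scene (588, 169, 'short 57
[... 1030 characters left out ...]
grey_tray
   top | restframe []
   scene (393, -221, 'short 66 long 96', 'short-axis deg -20.7', 0.83, [257.0, 158.0]) | restframe [[-0.197, -0.241, [0.385, -0.2379, 0.0021], 0.67]]
cutters
   top (635, -252, 'short 107 long 172', 'short-axis deg -82.7', 0.53, [424.0, 133.0]) | restframe []
   scene (375, -117, 'short 47 long 113', 'short-axis deg 82.8', 0.82, [291.0, 171.0]) | restframe [[-0.205, -0.121, [0.3694, -0.1195, -0.0043], 0.82]]
tweezers
   top | restframe []
   scene (371, 124, 'short 17 long 121', 'short-axis deg 84.6', 0.51, [363.0, 204.0]) (375, -237, 'short 71 long 103', 'short-axis deg -18.6', 0.36, [259.0, 158.0]) | restframe [[-0.185, 0.12, [0.3732, 0.1226, 0.0022], 0.46]]
```

View pics/t3.png

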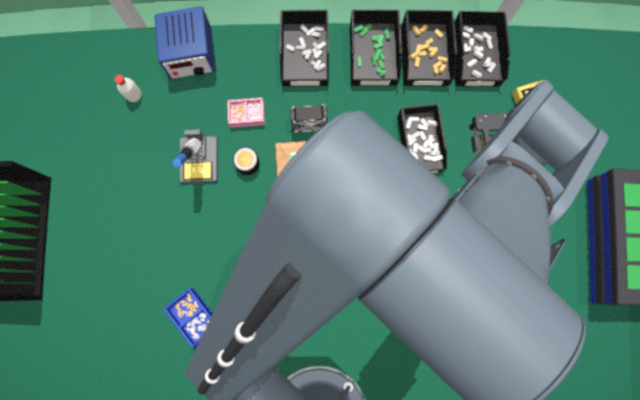

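View pics/s3.png

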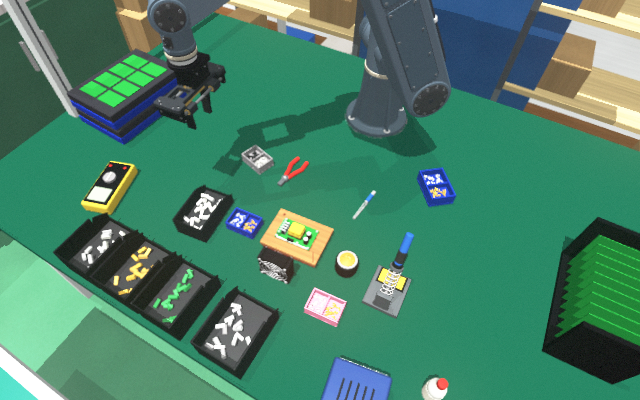

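In the scene view the board sits centred on the rest (298,234), with the tray at (244,222), the cleaner at (346,262) and the fan upright at (276,263). All four measure well within tolerance. The grey tray, cutters and tweezers haven't moved, and the gripper is clear of everything. In the top view the arm hides the board and tray, but the cleaner at (246,161) and fan at (309,119) agree.

```bash
python3 -c "
from rig import *
print(hand_in())"
```

```text
the job is handed in; nothing more can be done
None
```

I handed the job in after about 38 s of robot time: the board, cleaner, tray and fan are all in place and measured within tolerance, and the grey tray, cutters and tweezers have not moved; the hand-in call gave no verdict.

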